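# Zero a spectrophotometer on the blank and record the sample

### The job

Take one reading on the spectrophotometer; the blank is already in its light path. Push the open lid of the sample compartment down until it is fully closed, press the square key all the way to zero the instrument, push the cell-holder rod at the front fully home so that the sample moves into the light path, and only then press the long bar key all the way to record the reading. Press no other key, leave all keys released, and leave the two bottles, the vial and the cell box standing where they are.

Things in the scene. Friction and masses are not known exactly. Their poses are not given: they have to be found in the camera images.
- spectro: White bench spectrophotometer with grey top, fixed, 360 mm wide, 320 deep, 150 high at the rear. Origin: table level, middle of its front edge; x to its rear, y to the left for someone facing its front, z up. The front is on the robot's side, turned up to 0.2 rad. Sample compartment at y 20 to 180 mm, x 55 to 215, rim z 110, with a 70 to 78 mm high ledge before it; 150 mm high behind it.
- lid (a joint): Compartment lid, flat grey plate 160 (x) x 150 x 14 mm with a 16 x 50 mm finger lip at mid front edge; hinged at the rear (axis at x 214, z 110 mm of the instrument, mid-width y 95). 0 is fully closed at a hard stop, grows as it opens upward; starts 0.45 to 0.75 rad open. A stiff hinge holds it where it is left; 1 to 3 N pressed down on its upper face moves it.
- lid_top (a point): Point on the upper (outer) face of the lid, 110 mm from the hinge axis and mid-width; moves with the lid. With the lid closed it lies at (104, 95, 124) mm of the instrument.
- lid_edge (a point): Middle of the lid's front upper edge, 160 mm from the hinge axis.
- key_zero (a joint): Square key 20 x 20 mm that zeroes the instrument, in the front row at (42, -35) mm of the instrument, 7 mm proud. 0 released, 0.004 m fully down, along the panel's normal. Spring: starts to move at 1.2 N, fully down at 4 N, returns by itself. All keys are the same light grey.
- key_zero_top (a point): Centre of the square key's top face. The key panel (y -180 to 20 mm of the instrument) rises at 0.15 rad from z 70 mm at its front edge to z 88 at x 118; behind that the display face climbs to z 150 at x 155.
- rod (a joint): Cell-holder rod, 8 mm steel, level, out of the instrument's front at y 95 mm, 48 mm above the table; at its end a round light-grey knob 18 mm across, 13 mm long. Slides along the instrument's x. Value: how far it is out; 0 fully home at a hard stop, starts 0.029 to 0.034 m. Friction 3 N, stays where left. When home the knob's outer face is 24 mm in front of the instrument's front.
- rod_knob (a point): Centre of the knob's outer (robot-side) flat face, 48 mm above the table; moves with the rod.
- key_print (a joint): Long bar key, 46 mm (along the instrument's y) x 18 mm, that records the reading; front row, at (42, -112) mm of the instrument. Height, travel, spring and joint value as for the square key.
- key_print_top (a point): Centre of the bar key's top face.
- key_mode (a joint): Round mode key, 18 mm across, in the rear row at (92, -30) mm of the instrument, 7 mm proud: not to be pressed. 0 released, 0.004 m down.
- key_up (a joint): Triangular wavelength key, about 20 mm across, rear row, at (92, -85) mm of the instrument: not to be pressed. 0 released, 0.004 m down.
- key_down (a joint): The other triangular wavelength key, rear row, at (92, -135) mm of the instrument: not to be pressed. 0 released, 0.004 m down.
- bottle: White sample bottle with blue cap, 64 mm across, 140 mm high, loose, beside the instrument. Origin: centre of its underside.
- jar: White wide-mouth bottle with blue cap, 68 mm across, 105 mm high, loose, on the other side of the instrument. Origin: centre of its underside.
- vial: Amber glass vial with black cap, 38 mm across, 58 mm high, loose, before the instrument's front, to the right of the rod. Origin: centre of its underside.
- cell_box: Closed box for cuvettes, black with a grey lid, 62 x 97 x 34 mm, loose, before the instrument's front at the right. Origin: centre of its underside.
There are look-alikes about, which are no part of the job. What is shaped like the vial but brown or green is not meant.

How it is judged:
On the way, in this order (a step that is already met when the one before it is completed fails the run):
1. the lid is fully closed (value of joint lid below 0.03 rad), for 0.1 s.
2. the square zero key is pressed (value of joint key_zero above 0.0025 m), for 0.02 s.
3. the rod is fully home (value of joint rod below 0.003 m), for 0.1 s.
4. the long bar key is pressed (value of joint key_print above 0.0025 m), for 0.02 s.
At the end, for the whole second after the job is handed in: The lid is closed to within 0.03 rad, the rod is home to within 3 mm, all five keys are released, and the bottles, vial and box stand upright within 20 mm of where they were (value of joint lid below 0.03 rad and value of joint rod below 0.003 m and value of joint each of key_zero, key_print, key_mode, key_up, key_down below 0.0012 m and distance of each of bottle, jar, vial, cell_box from where it was at the start of the episode below 0.02 m and angle between each of bottle, jar, vial, cell_box's own z axis and vertical below 0.1 rad); the robot touches nothing.
It fails at once if the square key is pressed while the lid is open or the blank has left the light path (value of joint key_zero above 0.002 m and (value of joint lid above 0.06 rad or value of joint rod below 0.023 m)).
It fails at once if the bar key is pressed while the lid is open or the rod is not home (value of joint key_print above 0.002 m and (value of joint lid above 0.06 rad or value of joint rod above 0.005 m)).
It fails at once if a mode or wavelength key is pressed (value of joint any of key_mode, key_up, key_down above 0.002 m).
It fails at once if a bottle, the vial or the cell box is shoved away, lifted or knocked over (distance of any of bottle, jar, vial, cell_box from where it was at the start of the episode above 0.03 m or height (world z) of any of bottle, jar, vial, cell_box above 0.012 m or angle between any of bottle, jar, vial, cell_box's own z axis and vertical above 0.35 rad).
It also fails if it takes over 51 s, if anything falls off the work surface, if the arm or the gripper's body presses on something with over 40 N, if the wrist force passes 120 N, or if a joint passes its speed limit or range.

### The arm

A 7-joint arm with a two-finger parallel gripper is mounted at the origin on the work surface. World frame = base frame: x ahead of the robot, y to its left, z up, the work surface at z = 0. Lengths are in m, angles in rad, forces in N, time in s.
With the tool pointing down it reaches from about 0.4 to 0.85 m from the base axis. Payload 10.4 kg.
Tool frame: the origin (TCP) lies at the very end of the fingers, on their centre line; the grasp point (between the pads) lies 19 mm behind it; y points along the fingers, x is the direction in which the jaws open and shut, and the axes are right-handed (so a half turn about y gives the same grasp; the last joint's range is limited). The gripper opens to 87 mm and grips with 3 to 60 N. Pads are 19 mm wide; open, the fingers measure 117 mm over their backs; the gripper's body (75 mm by 190 mm) begins 51 mm behind the grasp point.
Start: joints at [1.211, 0.332, -0.065, 1.46, 0.022, 1.35, -0.088], TCP at [0.207, -0.59, 0.223] pointing down, gripper open.
Joint ranges: [-2.6, 2.6], [-0.5, 2.12], [-1.47, 1.34], [0.16, 2.42], [-1.27, 4.41], [0.06, 2.06], [-2.6, 2.6]. Speed limits (rad/s): [2.22, 2.22, 2.79, 2.79, 3.14, 3.14, 3.14].

### API

Orientations are given as a unit quaternion [x, y, z, w].
In Python, from bench import readout, vision, r gives the robot as it stands.
- The arm moves only by the tool arm_command, never from a script. Its argument "targets" is a list that holds one entry, the list of rows, each a list of 6 numbers: the shift along the tool's x, y, z in m, then the turn, a rotation vector about the tool's x, y, z in degrees. A call has 1 to 12 rows; each row shifts and turns the commanded pose from where the row before left it, along the tool's axes as they then stand; what a row does not reach is not made up. A row lasts 1/12 s, in which the tool goes at most 41.7 mm and 7.16 degrees, less where a joint would pass 70% of its speed; a pose out of reach is approached as far as the arm can. A call is refused whole if a number of a shift passes 0.0417 or a number of a turn 7.16, either way. A call with a gripper value outside its range is refused whole. "hand" is the opening, from 0 (shut) to 1 (fully open), set as the call begins (left out, the last holds). The fingers move at their own pace and stop on an object; "grip_force" is the grip in N (left out, the last holds). Time passes only in rows, so rows that do not move let the fingers close. It gives the time, the measured TCP pose, the force and the opening at its end, in the units of the state.
- readout.read_state(): the state, without advancing time (a new reading comes with each control period).
- vision.camera(name): name is "side" or "top" or "wrist"; returns a dict with "pixels" (480x640x3 uint8, blue, green, red), "fovy" (degrees; the focal length in pixels is half the picture's height over the tangent of half this angle, whatever the lens; pixels are square), "cx", "cy" (the principal point, pixels), "R" (3x3) and "t" (3): a world point X has camera coordinates R X + t; the wrist camera has in their place "mount" (4x4, takes a point from camera to tool coordinates, whose origin is the TCP and whose axes are the tool frame's). Camera axes: x right, y down, z forward; pixel columns grow to the right and rows downward; lengths in m; the calibration is good to about 2 mm. A picture is of the moment at which its call begins: read the wrist's pose just before it. There is no depth.
- r.close_job(): hands the job in, once; it reports no verdict.
The state is a dict: "time": time; "joint_positions": joint angles; "joint_vel": joint speeds; "joint_torque": joint torques, N m; "ee_pos": TCP position; "eef_rot": TCP orientation; "ft_force": force on the tool from outside, world axes, zero at the start; "torque": the same for the moment, N m; "width": finger opening in m.
Only numpy, scipy, OpenCV 4.12 (cv2) and the standard library are available. Lean on these libraries where they do the work, as an engineer would, in place of code of your own. Each camera call takes 0.05 s, during which the arm holds its last target.

## Working session

There is one attempt and no reset: what is moved stays moved. The work goes in short steps, Python scripts to look and compute and a tool call to move; the robot and the scene stay as the last step left them, time stands still between calls to the robot, and variables do not carry over. Pictures are saved under pics/ and viewed, and the job is handed in when it is done.

Besides the shell and the picture viewer there is one more tool, called after "Call:" as name(argument=value, ...) on one line, values as JSON. arm_command: Moves the arm, as the interface text tells. Its arguments: {"type":"object","properties":{"targets":{"type":"array","items":{"type":"array","items":{"type":"array","items":{"type":"number"}}}},"hand":{"type":"number"},"grip_force":{"type":"number"}},"required":["targets"]}

```bash
ls; mkdir -p pics
python3 - <<'E'
from bench import readout, vision, r
import cv2,pickle
s=readout.read_state()
for k,v in s.items(): print(k,v)
d={}
for n in("side","top","wrist"):
    c=vision.camera(n); d[n]=c; cv2.imwrite(f"pics/{n}0.png",c["pixels"]); print(n,{k:v for k,v in c.items() if k!="pixels"})
pickle.dump(d,open("d0.pkl","wb"))
E
```

```text
pics
time 0.0
joint_positions [ 1.21140899  0.33286728 -0.06470613  1.4609374   0.02158832  1.34989562
 -0.08851912]
joint_vel [-0.00059985 -0.0005725  -0.00085124 -0.00132959  0.00055836  0.00040808
  0.00248675]
joint_torque [ 6.24523750e-05 -6.23236442e+01  2.48649978e-02 -3.89894807e+01
 -6.12189132e-02  3.96404858e-02  1.31968795e-04]
ee_pos [ 0.20640977 -0.58952383  0.22175869]
eef_rot [-0.57645424  0.40954435 -0.40870886  0.57700173]
ft_force [ 0.2958564  -0.04171866  0.0253009 ]
torque [0.00372639 0.01375874 0.02535412]
width 0.0868638708043156
side {'fovy': 54.66133185722517, 'cx': 325.77973720770024, 'cy': 235.0681633903578, 'R': array([[-0.98968213, -0.14266037, -0.01331569],
       [-0.10167355,  0.76473201, -0.63627623],
       [ 0.10095434, -0.62835736, -0.77134639]]), 't': array([0.59886292, 0.11938151, 0.89183559])}
top {'fovy': 45.05940396480523, 'cx': 316.3592454648883, 'cy': 249.06843641781776, 'R': array([[ 0.01473884, -0.99986993,  0.00654872],
       [-0.99746191, -0.01515899, -0.06956973],
       [ 0.06965996, -0.00550672, -0.9975556 ]]), 't': array([-0.02369048,  0.58344745,  1.07136028])}
wrist {'fovy': 70.17254782451687, 'cx': 319.0307924296292, 'cy': 234.97417787989517, 'mount': array([[ 9.99999753e-01,  4.92891212e-04,  5.01398191e-04,
        -3.39632054e-04],
       [-3.31266879e-04, -2.98722249e-01,  9.54340038e-01,
        -1.61694450e-01],
       [ 6.20164613e-04, -9.54339968e-01, -2.98722012e-01,
         8.29241416e-02],
       [ 0.00000000e+00,  0.00000000e+00,  0.00000000e+00,
         1.00000000e+00]])}
```

View pics/top0.png

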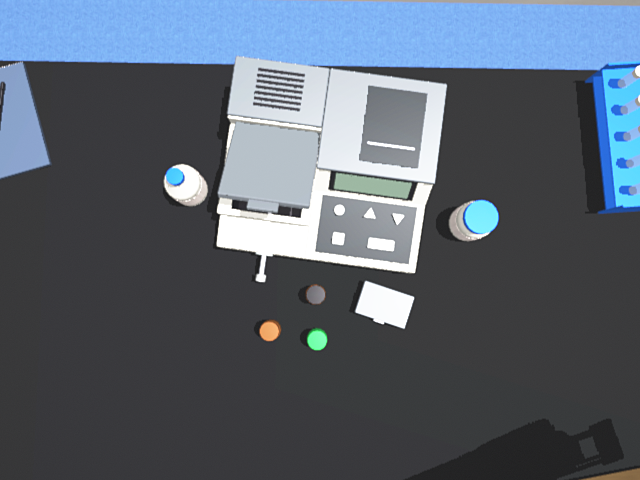

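View pics/side0.png

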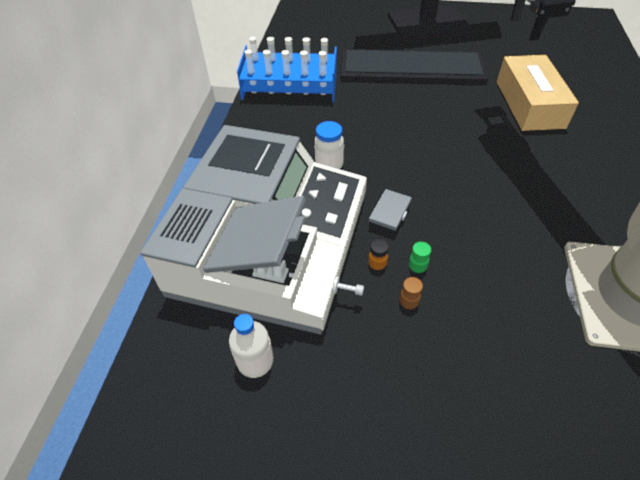

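View pics/wrist0.png

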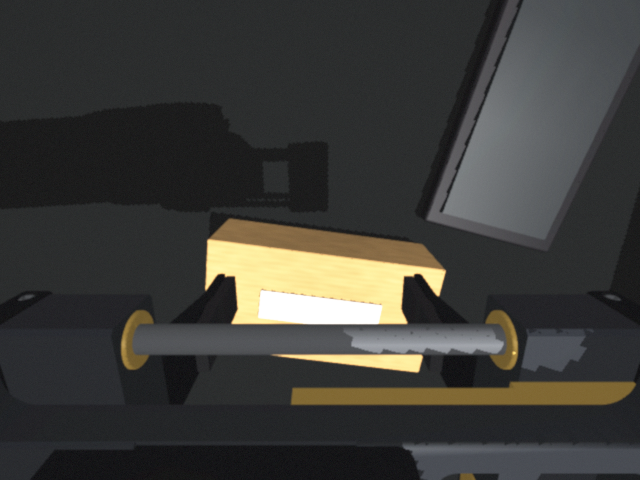

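```bash
cat > h.py <<'E'
import numpy as np, cv2, pickle
from scipy.optimize import least_squares
from scipy.spatial.transform import Rotation as Ro
def f(c): return 240/np.tan(np.radians(c["fovy"])/2)
def proj(c,X):
    p=np.atleast_2d(X)@c["R"].T+c["t"]; return f(c)*p[:,:2]/p[:,2:]+[c["cx"],c["cy"]]
def ray(c,uv,z):
    d=np.array([(uv[0]-c["cx"])/f(c),(uv[1]-c["cy"])/f(c),1]); C=-c["R"].T@c["t"]; D=c["R"].T@d
    return C+D*(z-C[2])/D[2]
E
python3 - <<'E'
from h import *
d=pickle.load(open("d0.pkl","rb"))
def crop(n,x0,y0,x1,y1,k):
    cv2.imwrite(f"pics/c_{n}_{x0}.png",cv2.resize(d[n]["pixels"][y0:y1,x0:x1],None,fx=k,fy=k,interpolation=cv2.INTER_CUBIC))
crop("top",210,170,440,360,3.4); crop("side",270,150,450,320,3.5)
for n,(x0,y0,x1,y1) in {"top":(322,200,412,256),"side":(295,168,352,230)}.items():
    g=cv2.cvtColor(d[n]["pixels"],cv2.COLOR_BGR2GRAY)[y0:y1,x0:x1]
    m=(g>130).astype(np.uint8); N,l,st,ce=cv2.connectedComponentsWithStats(m)
    for i in range(1,N):
        if st[i,4]>8: print(n,ce[i]+[x0,y0],st[i,4],st[i,:4])
E
```

```text
top [366.92116434 227.29270265] 4947 [ 0  0 90 56]
side [298.008 175.44 ] 125 [ 0  0 10 23]
side [302.6042885  203.98050682] 513 [ 0  0 22 62]
side [338.7007874  171.16535433] 127 [25  0 32 10]
side [320.55932203 176.96610169] 59 [22  5  9  8]
side [340.19230769 191.2032967 ] 182 [39 14 14 20]
side [313.49152542 192.84745763] 59 [14 22 10  8]
side [348.40601504 219.91729323] 133 [48 35  9 27]
side [330.92920354 217.5840708 ] 113 [30 44 13 12]
```

View pics/c_top_210.png

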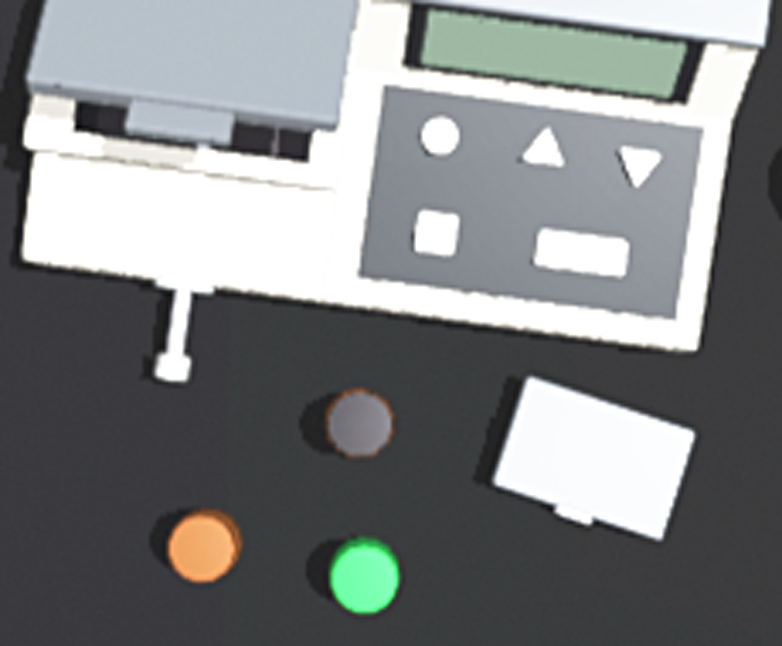

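View pics/c_side_270.png

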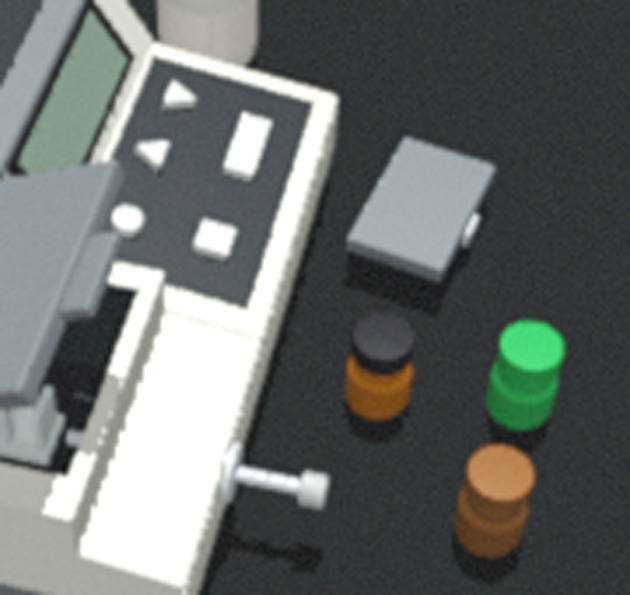

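Run:
```python
from h import *
d=pickle.load(open("d0.pkl","rb"))
g=cv2.cvtColor(d["top"]["pixels"],cv2.COLOR_BGR2GRAY)[195:260,318:416]
m=(g>225).astype(np.uint8); N,l,st,ce=cv2.connectedComponentsWithStats(m)
for i in range(1,N):
    if st[i,4]>8: print(ce[i]+[318,195],st[i])
top=[c+[318,195] for c,s in zip(ce,st) if 30<s[4]<300 and s[0]>0 and s[1]>0 and s[2]<40]
a=.15
def K(x,y): return [(x-7*np.sin(a))/1e3,y/1e3,(70+x*np.tan(a)+7*np.cos(a))/1e3]
P=dict(zero=K(42,-35),pr=K(42,-112),mode=K(92,-30))
T=dict(zero=(338.5,238.5),pr=(381.2,244.3),mode=(339.5,210.1))
for k in T:
    b=min(top,key=lambda c:np.hypot(*(c-T[k]))); print(k,b); T[k]=b
S=dict(zero=(270+216/3.5,150+236/3.5),pr=(270+246/3.5,150+143/3.5),mode=(270+127/3.5,150+218/3.5))
def W(p,X): return np.array([p[0],p[1],0])+Ro.from_euler('z',p[2]).apply(X)
def res(p,vs=("top","side")):
    o=[]
    for v,D in(("top",T),("side",S)):
        if v in vs:
            for k in D:o+=list(proj(d[v],W(p,P[k]))[0]-D[k])
    return np.array(o)
for vs in (("top",),("side",),("top","side")):
    s=least_squares(lambda p:res(p,vs),[.6,0,0]); print(vs,s.x.round(4),res(s.x,vs).round(1))
p=s.x; np.save("pose.npy",p)
# knob
kt=(210+173/3.4,170+379/3.4); ks=(270+318/3.5,150+490/3.5)
print("front outer edge knob top@z.048",ray(d["top"],kt,.048), "in instr", Ro.from_euler('z',-p[2]).apply(ray(d["top"],kt,.048)-[p[0],p[1],0]))
for k,X in dict(zero=P["zero"],pr=P["pr"],knobhome=[-.024,.095,.048],knob31=[-.055,.095,.048],lid=[.104,.095,.124],edge=[.054,.095,.124]).items():
    print(k,W(p,X).round(4),proj(d["top"],W(p,X)).round(1),proj(d["side"],W(p,X)).round(1))
for n,uv,z in(("vial",(210+360/3.4,170+424/3.4),.058),("jar",(481,216),.105),("bottle",(175,176),.14),("box",(384,304),.034),("brown",(270,331),.058),("green",(317,340),.058)): 
    X=ray(d["top"],uv,z);print(n,X.round(3))
for uv in [(367,292),(412,301),(355,316),(405,328)]: print("boxc",ray(d["top"],uv,.034).round(3))
# fk: tool axes
from bench import readout
q=readout.read_state(); print(Ro.from_quat(q["eef_rot"]).as_matrix().round(3))
# lid corners top view front edge: try angles
for th in (.45,.55,.65,.75):
    for dd,off in((.16,.014),): 
        X=[.214-dd*np.cos(th)-off*np.sin(th)*-1*0,.095,.11+dd*np.sin(th)+off*np.cos(th)]
        print(th,W(p,X).round(3),proj(d["top"],W(p,X)).round(0),proj(d["side"],W(p,X)).round(0))
```

```text
[319.0625 206.025 ] [ 0  0  5 31 80]
[380.23441397 199.42892768] [ 10   0  88  12 401]
[339.10989011 209.46153846] [16 10 11 10 91]
[369.66216216 213.78378378] [46 13 12 11 74]
[397.6375 217.55  ] [75 18 11 12 80]
[413.2781457  244.30463576] [ 91  23   7  42 151]
[337.82857143 238.07857143] [ 14  37  13  13 140]
[380.6877193  243.87017544] [ 49  42  28  14 285]
[336.68444444 256.87555556] [  0  57  55   8 225]
zero [337.82857143 238.07857143]
pr [380.6877193  243.87017544]
mode [339.10989011 209.46153846]
('top',) [ 0.5632 -0.0129 -0.1219] [ 0.  -0.   0.   0.1 -0.1 -0. ]
('side',) [ 0.563  -0.0135 -0.1058] [-0.2  0.1  0.1 -0.2  0.1  0.1]
('top', 'side') [ 0.5632 -0.0131 -0.1159] [ 0.  -0.2  0.1 -0.3 -0.2 -0.1 -0.1  0.1  0.5 -0.1  0.3 -0.1]
front outer edge knob top@z.048 [0.52080332 0.08588306 0.048     ] in instr [-0.05357306  0.09343083  0.048     ]
zero [ 0.5998 -0.0526  0.0833] [[337.9 237.9]] [[331.6 217.5]]
pr [ 0.5909 -0.1291  0.0833] [[380.7 243.6]] [[340.8 190.8]]
knobhome [0.5504 0.084  0.048 ] [[262.2 265.4]] [[348.3 287.7]]
knob31 [0.5196 0.0876 0.048 ] [[259.9 282.1]] [[364.8 291.2]]
lid [0.6775 0.0692 0.124 ] [[268.6 189.7]] [[278.7 248.9]]
edge [0.6278 0.075  0.124 ] [[264.6 218.4]] [[305.9 254.5]]
vial [ 0.498 -0.015  0.058]
jar [ 0.64  -0.302  0.105]
bottle [0.696 0.227 0.14 ]
box [ 0.483 -0.142  0.034]
brown [0.432 0.067 0.058]
green [ 0.417 -0.018  0.058]
boxc [ 0.504 -0.11   0.034]
boxc [ 0.489 -0.194  0.034]
boxc [ 0.46  -0.088  0.034]
boxc [ 0.439 -0.181  0.034]
[[ 0.33  -0.     0.944]
 [-0.944  0.001  0.33 ]
 [-0.001 -1.    -0.   ]]
0.45 [0.644 0.073 0.192] [[262. 203.]] [[295. 228.]]
0.55 [0.651 0.072 0.206] [[262. 197.]] [[290. 221.]]
0.65 [0.66  0.071 0.218] [[262. 190.]] [[284. 215.]]
0.75 [0.67  0.07  0.229] [[263. 182.]] [[277. 209.]]
```

Call:
arm_command(targets=[[[0,-0.025,0,0,6.5,0],[0,-0.025,0,0,6.5,0],[0,-0.025,0,0,6.5,0],[0,-0.025,0,0,6.5,0],[0,0,0,0,0,0]]], hand=0)

```text
time: 0.57
ee_pos: [0.2071, -0.5912, 0.3279]
eef_rot: [0.469, -0.528, 0.532, -0.467]
ft_force: [0.3, -0.8, 1.0]
width: 0.0615
```

```bash
cat > go.py <<'E'
from h import *
import sys
from bench import readout
p=np.load("pose.npy"); p[2]=-.118
def W(X): return np.array([p[0],p[1],0])+Ro.from_euler('z',p[2]).apply(X)
PT=dict(zero=[.041,-.035,.0833],pr=[.041,-.112,.0833],knob0=[-.075,.095,.045],knob1=[-.0335,.095,.045],lid=[.104,.095,.124])
def go(name,dz=0,dx=0,dy=0):
    s=readout.read_state(); R=Ro.from_quat(s["eef_rot"]); X=W(np.array(PT[name])+[dx,dy,dz])
    des=Ro.from_matrix(np.array([[np.sin(p[2]),0,np.cos(p[2])],[-np.cos(p[2]),0,np.sin(p[2])],[0,-1,0]]))
    print("t",round(s["time"],2),"pos",s["ee_pos"].round(4),"instr",(Ro.from_euler('z',-p[2]).apply(s["ee_pos"]-[p[0],p[1],0])).round(4),"F",s["ft_force"].round(2),"w",round(s["width"],4))
    print("toolshift",R.inv().apply(X-s["ee_pos"]).round(4),"turn",np.degrees((R.inv()*des).as_rotvec()).round(2))
if len(sys.argv)>1: go(sys.argv[1],*map(float,sys.argv[2:]))
E
python3 go.py lid 0.18
```

```text
t 0.57 pos [ 0.2071 -0.5912  0.3279] instr [-0.2856 -0.6159  0.3279] F [ 0.27 -0.76  1.02] w 0.0615
toolshift [-0.7134  0.0209  0.3852] turn [-0.2  -0.34  0.35]
```

Call:
arm_command(targets=[[[-0.03,0,0.016,0,0,0],[-0.03,0,0.016,0,0,0],[-0.03,0,0.016,0,0,0],[-0.03,0,0.016,0,0,0],[-0.03,0,0.016,0,0,0],[-0.03,0,0.016,0,0,0],[-0.03,0,0.016,0,0,0],[-0.03,0,0.016,0,0,0],[-0.03,0,0.016,0,0,0],[-0.03,0,0.016,0,0,0],[-0.03,0,0.016,0,0,0],[-0.03,0,0.016,0,0,0]]])

```text
time: 1.57
ee_pos: [0.4398, -0.2532, 0.3222]
eef_rot: [-0.47, 0.528, -0.528, 0.47]
ft_force: [0.4, -0.2, 0.9]
width: 0.0002
```

Call:
arm_command(targets=[[[-0.03,0,0.016,0,0,0],[-0.03,0,0.016,0,0,0],[-0.03,0,0.016,0,0,0],[-0.03,0,0.016,0,0,0],[-0.03,0,0.016,0,0,0],[-0.03,0,0.016,0,0,0],[-0.03,0,0.016,0,0,0],[-0.03,0,0.016,0,0,0],[-0.03,0,0.016,0,0,0],[-0.03,0,0.016,0,0,0],[-0.03,0,0.016,0,0,0],[0,0,0,0,0,0]]])

```text
time: 2.57
ee_pos: [0.6535, 0.0597, 0.3201]
eef_rot: [-0.472, 0.528, -0.525, 0.472]
ft_force: [0.8, 1.3, 0.5]
width: 0.0004
```

```bash
python3 go.py lid 0.12
```

```text
t 2.57 pos [0.6535 0.0597 0.3201] instr [0.0811 0.083  0.3201] F [0.76 1.28 0.45] w 0.0004
toolshift [-0.0115  0.0761  0.0233] turn [ 0.19  0.56 -0.2 ]
```

Call:
arm_command(targets=[[[-0.006,0.02,0.012,0,0.3,0],[-0.006,0.02,0.011,0,0.3,0],[0,0.02,0,0,0,0],[0,0.016,0,0,0,0],[0,0.01,0,0,0,0],[0,0.01,0,0,0,0],[0,0.01,0,0,0,0],[0,0,0,0,0,0]]])

```text
time: 3.23
ee_pos: [0.6762, 0.0612, 0.2146]
eef_rot: [-0.468, 0.531, -0.53, 0.466]
ft_force: [-1.3, -0.8, 0.1]
width: 0.0005
```

```bash
python3 go.py lid 0
python3 - <<'E'
from bench import vision
import cv2
cv2.imwrite("pics/s1.png",vision.camera("side")["pixels"])
E
```

```text
t 3.23 pos [0.6762 0.0612 0.2146] instr [0.1034 0.0871 0.2146] F [-1.27 -0.77  0.13] w 0.0005
toolshift [-0.0079  0.0906  0.0007] turn [ 0.12 -0.54  0.04]
```

View pics/s1.png

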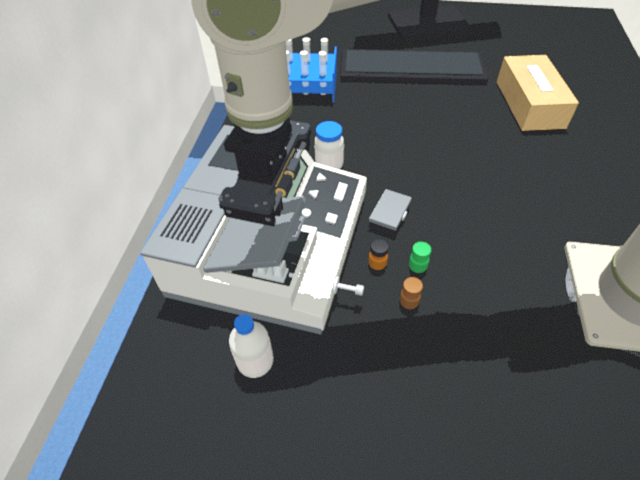

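Call:
arm_command(targets=[[[-0.004,0.008,0,0,0,0],[-0.004,0.008,0,0,0,0],[0,0.008,0,0,0,0],[0,0.008,0,0,0,0],[0,0.008,0,0,0,0],[0,0.008,0,0,0,0],[0,0.008,0,0,0,0],[0,0.008,0,0,0,0],[0,0.008,0,0,0,0]]])

```text
time: 4.03
ee_pos: [0.6778, 0.0694, 0.1437]
eef_rot: [-0.467, 0.531, -0.531, 0.467]
ft_force: [-1.0, -0.6, 1.6]
width: 0.0001
```

Call:
arm_command(targets=[[[0,0.006,0,0,0,0],[0,0.005,0,0,0,0],[0,0.003,0,0,0,0],[0,0.002,0,0,0,0],[0,0,0,0,0,0]]])

```text
time: 4.45
ee_pos: [0.6778, 0.0695, 0.1282]
eef_rot: [-0.467, 0.531, -0.531, 0.467]
ft_force: [0.3, 0.1, 0.4]
width: 0.0006
```

```bash
python3 go.py lid 0
```

```text
t 4.45 pos [0.6778 0.0695 0.1282] instr [0.1041 0.0955 0.1282] F [0.3  0.08 0.39] w 0.0006
toolshift [ 0.0005  0.0042 -0.0001] turn [ 0.01 -0.54  0.01]
```

Call:
arm_command(targets=[[[0,0.0015,0,0,0,0],[0,0.0015,0,0,0,0],[0,0.001,0,0,0,0],[0,0.001,0,0,0,0],[0,0,0,0,0,0]]])

```text
time: 4.87
ee_pos: [0.678, 0.0696, 0.1245]
eef_rot: [0.467, -0.531, 0.531, -0.467]
ft_force: [-3.4, -1.0, 6.7]
width: 0.0004
```

Call:
arm_command(targets=[[[0,0.001,0,0,0,0],[0,0.001,0,0,0,0],[0,0,0,0,0,0],[0,0,0,0,0,0]]])

```text
time: 5.2
ee_pos: [0.678, 0.0696, 0.1244]
eef_rot: [0.467, -0.53, 0.531, -0.467]
ft_force: [-9.8, -2.8, 19.0]
width: 0.0001
```

Call:
arm_command(targets=[[[0,-0.005,0,0,0,0],[0,-0.015,0,0,0,0],[0,-0.02,0,0,0,0],[0,-0.015,0,0,0,0],[0,0,0,0,0,0]]])

```text
time: 5.62
ee_pos: [0.6795, 0.0699, 0.1803]
eef_rot: [0.466, -0.53, 0.532, -0.469]
ft_force: [0.3, 0.7, 0.2]
width: 0.0005
```

```bash
python3 go.py zero 0.03;python3 - <<'E'
from bench import vision
import cv2
cv2.imwrite("pics/s2.png",vision.camera("side")["pixels"])
E
```

```text
t 5.62 pos [0.6795 0.0699 0.1803] instr [0.1057 0.0961 0.1803] F [0.28 0.71 0.16] w 0.0005
toolshift [ 0.1319  0.0665 -0.0638] turn [-0.3  -0.55 -0.07]
```

View pics/s2.png

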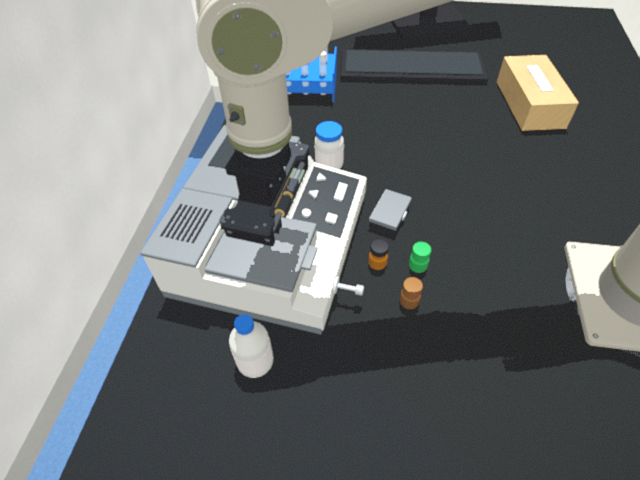

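The side view shows the lid flush on the compartment, with its front edge at about (305,262). Next is the square key.

Call:
arm_command(targets=[[[0.022,0,-0.0106,0,-0.5,0],[0.022,0,-0.0106,0,0,0],[0.022,0,-0.0106,0,0,0],[0.022,0,-0.0106,0,0,0],[0.022,0,-0.0106,0,0,0],[0.022,0,-0.0106,0,0,0],[0,0,0,0,0,0],[0,0.02,0,0,0,0],[0,0.02,0,0,0,0],[0,0.015,0,0,0,0],[0,0,0,0,0,0]]])

```text
time: 6.58
ee_pos: [0.5966, -0.0538, 0.1174]
eef_rot: [-0.471, 0.53, -0.527, 0.468]
ft_force: [0.0, -1.1, 0.1]
width: 0.0
```

```bash
python3 go.py zero 0.0;python3 - <<'E'
from bench import vision
import cv2
a=vision.camera("side")["pixels"][140:320,230:450]
b=vision.camera("wrist")["pixels"]
cv2.imwrite("pics/s3.png",cv2.resize(a,None,fx=3,fy=3)); cv2.imwrite("pics/w3.png",b)
E
```

```text
t 6.58 pos [ 0.5966 -0.0538  0.1174] instr [ 0.0379 -0.0364  0.1174] F [ 0.   -1.13  0.14] w 0.0
toolshift [-0.0014  0.034   0.0033] turn [ 0.35 -0.03  0.01]
```

View pics/s3.png

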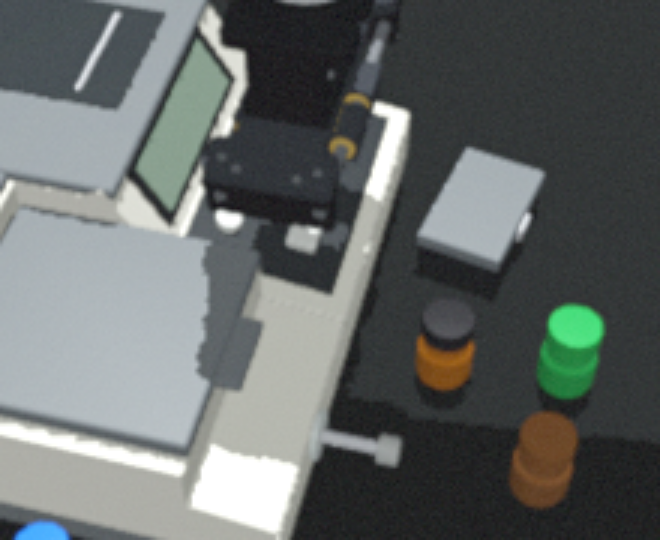

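View pics/w3.png

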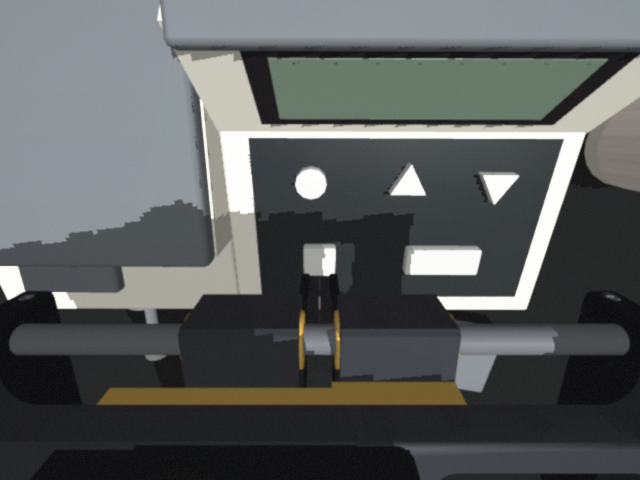

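In the wrist view the light-grey keys are: round (311,183), up triangle (408,183), down triangle (498,185), square (320,258) and bar (442,260). The front-row square is the zero key. The fingertips sit directly above it, and the enlarged side crop agrees.

Call:
arm_command(targets=[[[-0.001,0.01,0.003,0.35,0,0],[0,0.01,0,0,0,0],[0,0.008,0,0,0,0],[0,0.004,0,0,0,0],[0,0,0,0,0,0]]])

```text
time: 7.1
ee_pos: [0.6014, -0.0533, 0.0882]
eef_rot: [0.469, -0.528, 0.53, -0.47]
ft_force: [-0.6, -0.8, 0.4]
width: 0.0001
```

Call:
arm_command(targets=[[[0,0.0015,0,0,0,0],[0,0.0015,0,0,0,0],[0,0.001,0,0,0,0],[0,0,0,0,0,0],[0,0,0,0,0,0]]])

```text
time: 7.52
ee_pos: [0.6023, -0.0533, 0.0858]
eef_rot: [0.468, -0.527, 0.531, -0.471]
ft_force: [0.9, -0.4, 0.6]
width: 0.0002
```

```bash
python3 go.py zero 0.0
```

```text
t 7.52 pos [ 0.6023 -0.0533  0.0858] instr [ 0.0435 -0.0353  0.0858] F [ 0.94 -0.45  0.58] w 0.0002
toolshift [-0.0003  0.0024 -0.0025] turn [-0.37 -0.05  0.  ]
```

Call:
arm_command(targets=[[[0,0.0015,-0.002,0,0,0],[0,0.0015,0,0,0,0],[0,0.0015,0,0,0,0],[0,0.0015,0,0,0,0],[0,0,0,0,0,0]]])

```text
time: 7.93
ee_pos: [0.601, -0.053, 0.0809]
eef_rot: [0.468, -0.527, 0.531, -0.471]
ft_force: [-1.7, -0.0, 10.7]
width: 0.0002
```

Call:
arm_command(targets=[[[0,0.001,0,0,0,0],[0,0,0,0,0,0],[0,0,0,0,0,0]]])

```text
time: 8.18
ee_pos: [0.6011, -0.0531, 0.0807]
eef_rot: [0.468, -0.526, 0.531, -0.471]
ft_force: [-4.7, 0.2, 18.5]
width: 0.0004
```

Hard stop (18 N, about 4 mm of travel), so the key is fully down. Now I lift off and go to the rod.

Call:
arm_command(targets=[[[0,-0.005,0,0,0,0],[0,-0.02,0,0,0,0],[0,-0.03,0,0,0,0],[0,-0.03,0,0,0,0],[0,0,0,0,0,0]]])

```text
time: 8.6
ee_pos: [0.6022, -0.0527, 0.1693]
eef_rot: [0.466, -0.525, 0.532, -0.473]
ft_force: [0.9, -0.5, 1.3]
width: 0.0002
```

```bash
python3 go.py knob0 0.06; python3 go.py knob0
```

```text
t 8.6 pos [ 0.6022 -0.0527  0.1693] instr [ 0.0434 -0.0348  0.1693] F [ 0.86 -0.48  1.29] w 0.0002
toolshift [-0.1297  0.0627 -0.1193] turn [-0.78 -0.04 -0.01]
t 8.6 pos [ 0.6022 -0.0527  0.1693] instr [ 0.0434 -0.0348  0.1693] F [ 0.86 -0.48  1.29] w 0.0002
toolshift [-0.1297  0.1227 -0.1201] turn [-0.78 -0.04 -0.01]
```

Call:
arm_command(targets=[[[-0.0215,0,-0.02,-0.4,0,0],[-0.0215,0,-0.02,-0.4,0,0],[-0.0215,0,-0.02,0,0,0],[-0.0215,0,-0.02,0,0,0],[-0.0215,0,-0.02,0,0,0],[-0.0215,0,-0.02,0,0,0],[0,0,-0.002,0,0,0],[0,0.03,0,0,0,0],[0,0.03,0,0,0,0],[0,0,0,0,0,0]]])

```text
time: 9.43
ee_pos: [0.49, 0.0887, 0.0992]
eef_rot: [-0.474, 0.532, -0.525, 0.465]
ft_force: [-1.8, -0.4, -0.4]
width: 0.0005
```

```bash
python3 go.py knob0 -.006;python3 - <<'E'
from bench import vision
import cv2
a=vision.camera("side")["pixels"][140:340,230:470]
b=vision.camera("wrist")["pixels"]
cv2.imwrite("pics/s4.png",cv2.resize(a,None,fx=3,fy=3)); cv2.imwrite("pics/w4.png",b)
E
```

```text
t 9.43 pos [0.49   0.0887 0.0992] instr [-0.0847  0.0925  0.0992] F [-1.77 -0.4  -0.42] w 0.0005
toolshift [-0.0027  0.0601  0.0106] turn [ 0.87 -0.03  0.12]
```

View pics/s4.png

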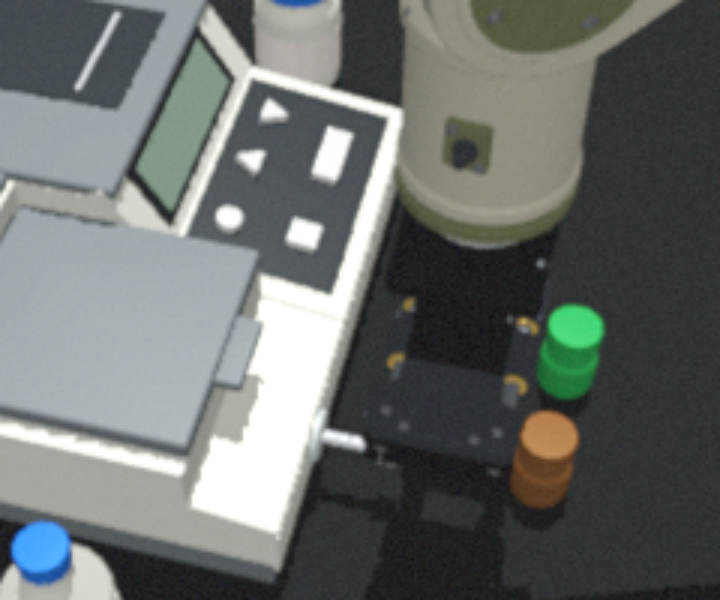

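View pics/w4.png

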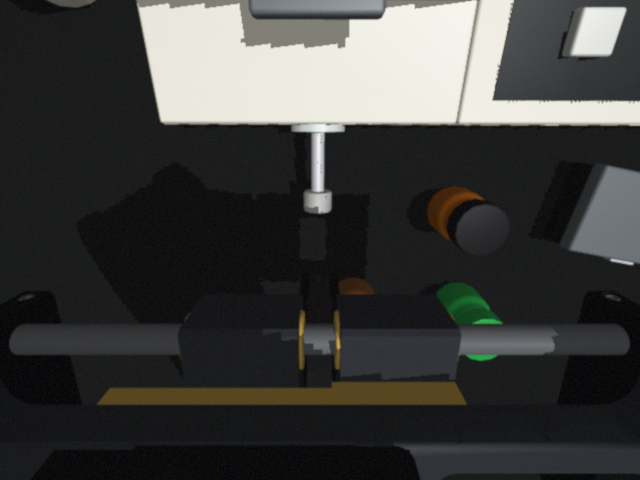

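The wrist view shows the knob at (317,202), straight ahead of the fingers and clear of both vials. I descend in front of it.

Call:
arm_command(targets=[[[-0.001,0.015,0.004,0.4,0,0],[-0.001,0.015,0.002,0.4,0,0],[0,0.015,0,0,0,0],[0,0.014,0,0,0,0],[0,0,0,0,0,0]]])

```text
time: 9.95
ee_pos: [0.4994, 0.0906, 0.0446]
eef_rot: [0.468, -0.528, 0.53, -0.47]
ft_force: [-1.4, -0.8, 0.0]
width: 0.0007
```

```bash
python3 go.py knob1 -.006;python3 - <<'E'
from bench import vision
import cv2
a=vision.camera("side")["pixels"][140:340,230:470]
b=vision.camera("wrist")["pixels"]
cv2.imwrite("pics/s5.png",cv2.resize(a,None,fx=3,fy=3)); cv2.imwrite("pics/w5.png",b)
E
```

```text
t 9.95 pos [0.4994 0.0906 0.0446] instr [-0.0756  0.0955  0.0446] F [-1.43 -0.76  0.02] w 0.0007
toolshift [0.0004 0.0058 0.0421] turn [-0.27 -0.06  0.02]
```

View pics/w5.png

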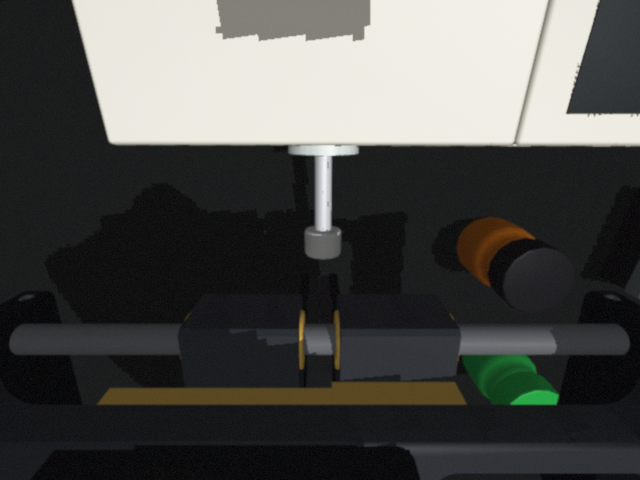

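Call:
arm_command(targets=[[[0,0.004,0.002,0,0,0],[0,0,0.004,0,0,0],[0,0,0.004,0,0,0],[0,0,0.004,0,0,0],[0,0,0.004,0,0,0],[0,0,0.004,0,0,0],[0,0,0.004,0,0,0],[0,0,0.004,0,0,0],[0,0,0,0,0,0]]])

```text
time: 10.8
ee_pos: [0.5303, 0.0873, 0.0412]
eef_rot: [0.468, -0.527, 0.531, -0.471]
ft_force: [-0.1, 0.1, -1.1]
width: 0.0007
```

```bash
python3 go.py knob1 -.006
```

```text
t 10.8 pos [0.5303 0.0873 0.0412] instr [-0.0445  0.0958  0.0412] F [-0.06  0.06 -1.06] w 0.0007
toolshift [0.0008 0.0023 0.011 ] turn [-0.38 -0.06 -0.02]
```

Call:
arm_command(targets=[[[0,0,0.003,0,0,0],[0,0,0.003,0,0,0],[0,0,0.002,0,0,0]]])

```text
time: 11.05
ee_pos: [0.5374, 0.0864, 0.0411]
eef_rot: [0.468, -0.527, 0.53, -0.471]
ft_force: [-2.9, -0.7, 0.6]
width: 0.0002
```

```bash
python3 go.py knob1 -.006;python3 - <<'E'
from bench import vision
import cv2
a=vision.camera("side")["pixels"][140:340,230:470]
b=vision.camera("wrist")["pixels"]
cv2.imwrite("pics/s6.png",cv2.resize(a,None,fx=3,fy=3)); cv2.imwrite("pics/w6.png",b)
E
```

```text
t 11.05 pos [0.5374 0.0864 0.0411] instr [-0.0373  0.0958  0.0411] F [-2.89 -0.69  0.64] w 0.0002
toolshift [0.0008 0.0022 0.0038] turn [-0.33 -0.04  0.  ]
```

View pics/w6.png

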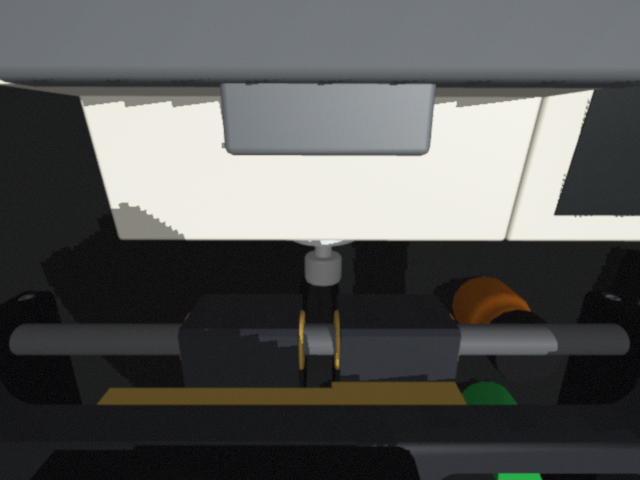

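View pics/s6.png

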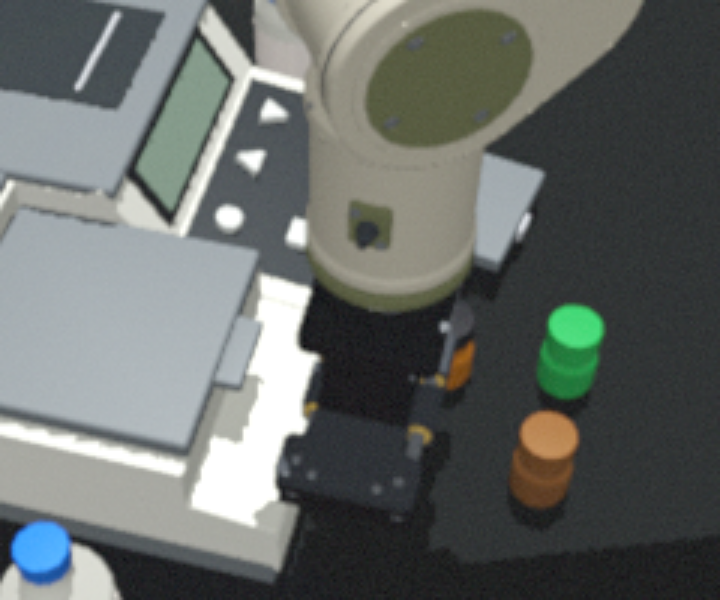

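The knob is going in: it is now at (323,268) in the wrist view with only a short stub of rod left. I keep pushing to the stop.

Call:
arm_command(targets=[[[0,0,0.002,0,0,0],[0,0,0.002,0,0,0],[0,0,0.001,0,0,0],[0,0,0.001,0,0,0],[0,0,0,0,0,0]]])

```text
time: 11.57
ee_pos: [0.5407, 0.086, 0.041]
eef_rot: [0.47, -0.528, 0.529, -0.469]
ft_force: [-16.0, 1.2, 11.7]
width: 0.0006
```

```bash
python3 go.py knob1 -.006
```

```text
t 11.57 pos [0.5407 0.086  0.041 ] instr [-0.034   0.0958  0.041 ] F [-15.96   1.17  11.7 ] w 0.0006
toolshift [0.0008 0.002  0.0005] turn [-0.03 -0.    0.09]
```

Call:
arm_command(targets=[[[0,0,0.001,0,0,0],[0,0,0,0,0,0],[0,0,-0.004,0,0,0],[0,0,-0.012,0,0,0],[0,0,-0.01,0,0,0],[0,-0.03,0,0,0,0],[0,-0.04,0,0,0,0],[0,-0.04,0,0,0,0],[0,0,0,0,0,0]]])

```text
time: 12.32
ee_pos: [0.5216, 0.0899, 0.1589]
eef_rot: [0.465, -0.525, 0.533, -0.474]
ft_force: [1.4, 0.4, 0.8]
width: 0.0005
```

```bash
python3 go.py pr .035;python3 - <<'E'
from bench import vision
import cv2
b=vision.camera("wrist")["pixels"]
cv2.imwrite("pics/w7.png",b)
E
```

```text
t 12.32 pos [0.5216 0.0899 0.1589] instr [-0.0534  0.0974  0.1589] F [1.4  0.42 0.77] w 0.0005
toolshift [0.2094 0.0418 0.0938] turn [-1.01 -0.02 -0.12]
```

View pics/w7.png

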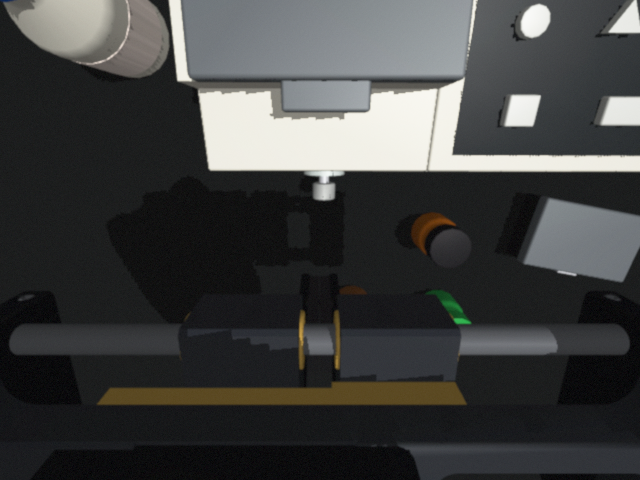

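The rod is home: the knob is at (324,190), close to the front, and the vial and box have not moved. Next is the bar key.

Call:
arm_command(targets=[[[0.026,0,0.0117,0,0,0],[0.026,0,0.0117,0,0,0],[0.026,0,0.0117,0,0,0],[0.026,0,0.0117,0,0,0],[0.026,0,0.0117,0,0,0],[0.026,0,0.0117,0,0,0],[0.026,0,0.0117,0,0,0],[0.027,0,0.0117,0,0,0],[0,0,0,0,0,0],[0,0.02,0,0,0,0],[0,0.02,0,0,0,0],[0,0,0,0,0,0]]])

```text
time: 13.37
ee_pos: [0.5837, -0.1297, 0.1072]
eef_rot: [-0.469, 0.529, -0.529, 0.47]
ft_force: [-1.6, 0.8, 0.6]
width: 0.0001
```

```bash
python3 go.py pr .0;python3 - <<'E'
from bench import vision
import cv2
b=vision.camera("wrist")["pixels"]
cv2.imwrite("pics/w8.png",b)
E
```

```text
t 13.37 pos [ 0.5837 -0.1297  0.1072] instr [ 0.0341 -0.1134  0.1072] F [-1.58  0.84  0.56] w 0.0001
toolshift [-0.0014  0.0239  0.0069] turn [ 0.   -0.06 -0.03]
```

View pics/w8.png

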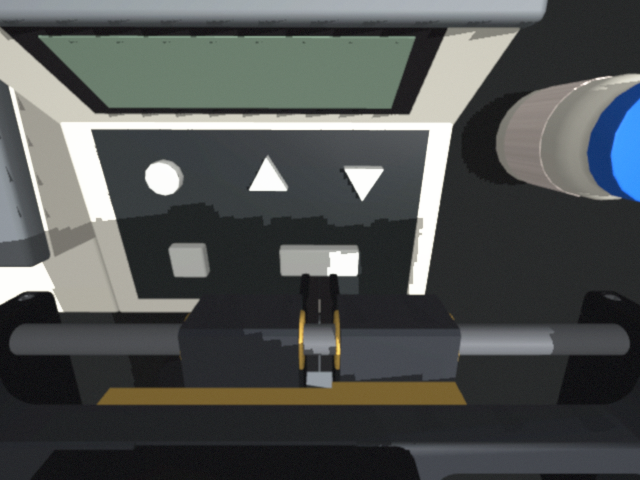

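The fingers are above the bar key at (319,260) in the wrist view; the square key (189,260) and the triangles are well clear.

Call:
arm_command(targets=[[[-0.001,0.006,0.004,0,0,0],[0,0.006,0.002,0,0,0],[0,0.006,0,0,0,0],[0,0.003,0,0,0,0],[0,0.0015,0,0,0,0],[0,0,0,0,0,0]]])

```text
time: 13.92
ee_pos: [0.5923, -0.1296, 0.089]
eef_rot: [0.468, -0.527, 0.53, -0.471]
ft_force: [-0.6, 0.4, -0.1]
width: 0.0005
```

```bash
python3 go.py pr .0
```

```text
t 13.92 pos [ 0.5923 -0.1296  0.089 ] instr [ 0.0426 -0.1123  0.089 ] F [-0.64  0.4  -0.07] w 0.0005
toolshift [-0.0003  0.0057 -0.0017] turn [-0.33 -0.04  0.  ]
```

Call:
arm_command(targets=[[[0,0.002,-0.001,0,0,0],[0,0.002,0,0,0,0],[0,0.0015,0,0,0,0],[0,0.0015,0,0,0,0],[0,0.001,0,0,0,0],[0,0,0,0,0,0]]])

```text
time: 14.42
ee_pos: [0.5921, -0.1297, 0.0816]
eef_rot: [0.468, -0.527, 0.531, -0.471]
ft_force: [1.3, -0.5, 3.3]
width: 0.0001
```

Call:
arm_command(targets=[[[0,0.0015,0,0,0,0],[0,0.001,0,0,0,0],[0,0,0,0,0,0],[0,0,0,0,0,0]]])

```text
time: 14.75
ee_pos: [0.5923, -0.1297, 0.0806]
eef_rot: [0.468, -0.527, 0.531, -0.471]
ft_force: [-4.2, 0.3, 17.4]
width: 0.0004
```

The bar key is fully down at its stop (17 N). I lift well clear.

Call:
arm_command(targets=[[[0,-0.005,0,0,0,0],[0,-0.02,0,0,0,0],[0,-0.03,0,0,0,0],[0,-0.04,0,0,0,0],[0,-0.04,0,0,0,0],[0,-0.03,-0.02,0,0,0],[0,0,-0.03,0,0,0],[0,0,-0.03,0,0,0],[0,0,-0.03,0,0,0],[0,0,0,0,0,0],[0,0,0,0,0,0]]])

```text
time: 15.67
ee_pos: [0.4801, -0.1166, 0.2432]
eef_rot: [0.468, -0.527, 0.531, -0.47]
ft_force: [0.6, -0.8, -0.0]
width: 0.0006
```

```bash
python3 go.py pr .0;python3 - <<'E'
from bench import vision
import cv2
for n in("side","top","wrist"): cv2.imwrite(f"pics/{n}9.png",vision.camera(n)["pixels"])
E
```

```text
t 15.67 pos [ 0.4801 -0.1166  0.2432] instr [-0.0703 -0.1126  0.2432] F [ 0.6 -0.8 -0. ] w 0.0006
toolshift [-0.001   0.1606  0.1103] turn [-0.35 -0.09  0.08]
```

View pics/side9.png

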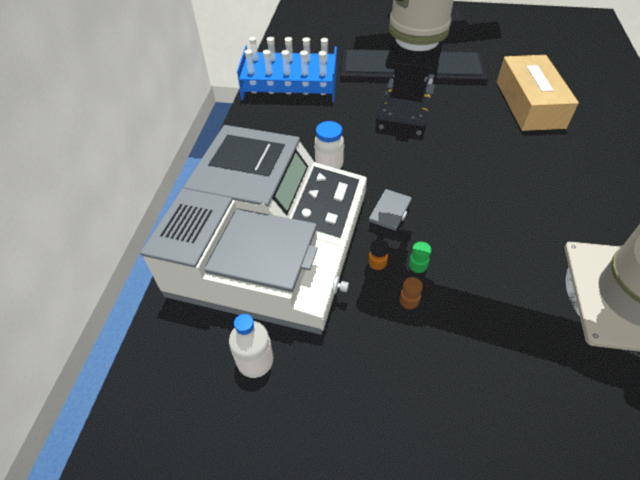

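View pics/top9.png

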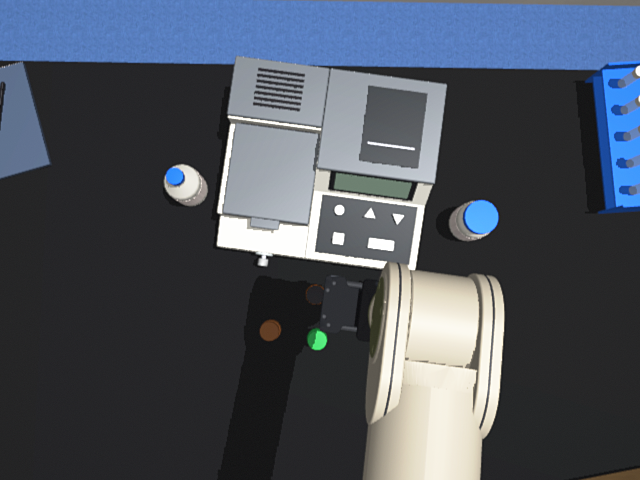

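View pics/wrist9.png

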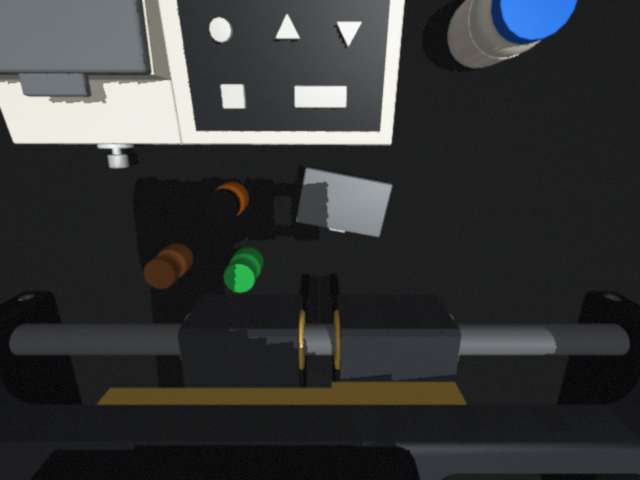

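In the final pictures the lid is flush and all keys stand proud. In the top view the knob's outer edge is at about (263,265), against a predicted home position of (262,265). The bottles, vial and box are where they started, and the arm is clear.

```bash
python3 -c "
from bench import r
print(r.close_job())"
```

```text
the job is handed in; nothing more can be done
None
```

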